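# Clamp a dop stick in the dop jig

### The arm

A 6-joint arm with a two-finger parallel gripper is mounted at the origin on a cart in front of the work surface, level with it; the furniture and walls round the work are solid. World frame = base frame: x ahead of the robot, y to its left, z up, the work surface at z = 0. Lengths are in m, angles in rad, forces in N, time in s.
With the tool pointing down it reaches from about 0.375 to 0.9 m from the base axis. Payload 3.1 kg.
Tool frame: the origin (TCP) lies midway between the tips of the shut fingers; the grasp point (between the pads) lies 19 mm behind it; x points along the fingers, y is the direction in which the jaws open and shut, and the axes are right-handed (so a half turn about x gives the same grasp; the last joint's range is limited). The gripper opens to 87 mm and grips with 3 to 60 N. Pads are 19 mm wide; open, the fingers measure 117 mm over their backs; the gripper's body (75 mm by 190 mm) begins 51 mm behind the grasp point.
Start: joints at [1.058, 0.527, 1.433, -0, 1.181, -0.178], TCP at [0.205, 0.59, 0.223] pointing down, gripper open.
Joint ranges: [-3.08, 3.08], [-0.75, 2.2], [0.22, 2.44], [-1.43, 4.57], [0, 2.65], [-2.85, 2.85]. Speed limits (rad/s): [2.79, 2.79, 3.14, 3.14, 3.14, 3.14].

### API

Orientations are given as a unit quaternion [x, y, z, w].
In Python, from rig import get_obs, imaging, robot gives the robot as it stands.
- The arm moves only by the shell command python3 -m inch 'ROWS' [FORCE]. ROWS is JSON, a list of rows, each a list of 3 entries, a list of its own where there are three numbers: the finger opening in mm, from 0 to 87, then the shift along the tool's x, y, z in mm, then the turn, a rotation vector about the tool's x, y, z in degrees. In form: [[grip, [dx, dy, dz], [wx, wy, wz]], ...]. A call has 1 to 12 rows; each row shifts and turns the pose as measured when the row begins, along the tool's axes as they then stand; what a row does not reach is not made up. A row lasts 1/8 s, in which the tool goes at most 62.5 mm and 10.7 degrees, less where a joint would pass 70% of its speed; a pose out of reach is approached as far as the arm can. A call with a gripper value outside its range is refused whole. The fingers move at their own pace and stop on an object; FORCE is the grip in N (left out, the last holds). Time passes only in rows, so rows that do not move let the fingers close. It gives the time, the measured TCP pose, the force and the opening at its end, in the units of the state.
- get_obs(): the state, without advancing time (a new reading comes with each control period).
- imaging.camera(name): name is "scene" or "side" or "wrist"; returns the picture (400x640x3 uint8, red, green, blue); there is no depth.
- imaging.camera_params(name): a dict with "camera_matrix" (3x3 intrinsics, pixels), "k1" (the pictures are not rectified: a ray, as slopes to the right and down, at radius r is drawn at 1 + k1 r^2 times it, then the intrinsics apply), "xyz" and "rotation" of the camera in the world. Camera axes: x right, y down, z forward; pixel columns grow to the right and rows downward; lengths in m; the calibration is good to about 2 mm. A picture is of the moment at which its call begins: read the wrist's pose just before it. camera_params takes no time and is no camera call; for the wrist camera it gives the pose at the moment of the call.
- robot.hand_in(): hands the job in, once; it reports no verdict.
Trained networks look in the newest picture that a camera, given by its name, has taken for a name from the list of things; names that differ only in an ending like _2 or _b are one class to them, and where a whole thing is asked for, a point or a joint stands for the part that bears it (a point fixed in the world has none). Each returns a list of dicts, best first, with "confidence" (0 to 1); they miss things now and then, are a little off and sometimes report something else, mostly with a low value. They report only what shows in the picture. A call takes as long as a camera call.
- imaging.cut_out(camera, target): "pixels" (400x640 bool, what is visible of it) and "box" ([centre column, centre row, width, height] in pixels, round what is visible of it).
- imaging.tip_of(camera, target): "pixel" ([column, row] in pixels: a listed point, or the origin of a listed thing).
The state is a dict: "time": time; "q": joint angles; "joint_velocities": joint speeds; "joint_torque": joint torques, N m; "position": TCP position; "tool_rot": TCP orientation; "ft_force": force on the tool from outside, world axes, zero at the start; "moment": the same for the moment, N m; "grip_width": finger opening in m.
Only numpy, scipy, OpenCV 4.12 (cv2) and the standard library are available. Lean on these libraries where they do the work, as an engineer would, in place of code of your own. Each camera call takes 0.05 s, during which the arm holds its last target. There are 200 camera calls.

### The job

Wind the clamp screw of the dop jig up, slide the dop stick that lies on the bench into the jig's slot, butt end first (stone outside), until it is fully home against the end stop, then screw the clamp down until its foot grips the stick firmly but gently, without crushing the wood. Let go of everything and leave the stones and pliers where they lie.

Things in the scene. Friction and masses are not known exactly. Their poses are not given: they have to be found in the camera images.
- jig: the dop jig, screwed to the bench: dark-teal base plate 78 x 100 x 8 mm (jig y = -53 to +47 mm), an aluminium block 32 mm wide with an open-topped slot along the jig's y axis at x = 0, and a teal bridge across it that carries the clamp screw (vertical, at x = 0, y = -6 mm). Origin: underside, on the bench; z up
- slot_mouth (a point): floor of the slot at its open end: jig x = 0, y = +34 mm, 22 mm above the bench. The slot is 13 mm wide (top edges widen to 18 mm) and 7 mm deep (cheek tops at 29 mm). A stick lying in it has its centre line 27 mm and its top 32 mm above the bench; its stone half overhangs the open end
- slot_end (a point): centre of the end stop's face, which closes the slot: jig x = 0, y = -34 mm, 27 mm above the bench; here the middle of the stick's butt end belongs
- bridge_top (a point): top of the bridge on the clamp axis, 66 mm above the bench (brass bush round the screw: 72 mm). The bridge is 56 mm wide along x and spans jig y = -16 to +4 mm; below it 54 mm are free above the bench, less the foot hanging there. Between bridge and open end 30 mm of the slot are open from above
- clamp_spindle: the clamp screw; origin: centre of its ribbed black knob (38 mm diameter, 18 mm tall, vertical axis, gripped round the side at any angle; white line on top). It rises and sinks as the knob turns, 30 mm a full turn (4.77 mm per rad): knob centre 92 mm above the bench at knob angle 0, 105.5 mm at 2.83. It carries the foot
- clamp_knob (a joint): knob angle in rad, 0 (lowest) to 2.83 (upper stop), growing counter-clockwise seen from above, which raises the screw. A drag bush holds it where it is left and takes 0.16 N m to turn either way; tightening, each newton on the stick adds 0.0048 N m to that (10 N: 0.048 N m). 8 to 22 N is a good clamp; above 25 N the wood is crushed
- dop_stick: the brown wooden dop stick, 10 mm thick, 137 mm long along its y axis, 20 g; a stone is waxed on its -y end, the butt is at +y. Origin: on its underside, half-way along. Grip it across x on bare wood (y = -45 to +66 mm; not the wax and stone); held 33 mm on the stone's side of the middle it goes home with the hand clear of the knob
- stick_center (a point): centre of the dop stick, half-way along and half-way up
- stick_butt (a point): centre of the dop stick's butt end, 68 mm from its middle along its +y axis
- orange_stone: bystander: orange-striped oval cabochon, 25 x 34 x 9 mm, origin under its centre
- green_stone: bystander: round green cabochon, 25 x 25 x 8 mm, origin under its centre
- pliers: bystander: red-handled pliers lying flat, 49 x 156 x 12 mm, origin under the centre
- clamp_axis (a point): point on the clamp axis at the height of the stick's top (32 mm). The foot above it: rubber, 10 mm diameter, sprung, 12 N per mm; it hangs on a nut set differently from jig to jig, so it meets the stick at an unknown knob angle, 1.0 to 1.95 rad, to be felt. At the start it blocks the slot; at the upper stop it clears the stick by 4 to 9 mm

How it is judged:
By the outcome, as a careful person would: the job done as asked, in the order asked, and still so for the second after the job is handed in, with the robot touching nothing.
It also fails if it takes over 72 s, if anything falls off the work surface, if the arm or the gripper's body presses on something with over 40 N, if the wrist force passes 120 N, or if a joint passes its speed limit or range.

## Working session

There is one attempt and no reset: what is moved stays moved. The work goes in short steps, Python scripts to look and compute and a shell command to move; the robot and the scene stay as the last step left them, time stands still between calls to the robot, and variables do not carry over. Pictures are saved under pics/ and viewed, about 8 in all and at most 12, crops included, and the job is handed in when it is done.

```bash
mkdir -p pics; ls; python3 - <<'E'
from rig import get_obs, imaging
import cv2,numpy as np
o=get_obs(); print({k:np.round(v,3).tolist() for k,v in o.items()})
ims=[]
for c in("scene","side"):
    im=imaging.camera(c); ims.append(im)
    p=imaging.camera_params(c); print(c,{k:np.round(v,3).tolist() for k,v in p.items()})
    for t in("slot_mouth","slot_end","bridge_top","clamp_spindle","stick_center","stick_butt","dop_stick","orange_stone","green_stone","pliers","jig"):
        r=imaging.tip_of(c,t); print(t,[(np.round(a["pixel"],1).tolist(),round(a["confidence"],2)) for a in r[:2]])
cv2.imwrite("pics/a.png",cv2.cvtColor(ims[0],cv2.COLOR_RGB2BGR))
cv2.imwrite("pics/b.png",cv2.cvtColor(ims[1],cv2.COLOR_RGB2BGR))
E
```

```text
pics
{'time': 0.0, 'q': [1.058, 0.528, 1.434, -0.0, 1.181, -0.179], 'joint_velocities': [0.001, 0.0, -0.0, 0.0, -0.0, -0.003], 'joint_torque': [0.0, -44.004, -17.659, 0.063, 0.058, -0.0], 'position': [0.205, 0.59, 0.222], 'tool_rot': [0.117, 0.697, -0.119, 0.697], 'ft_force': [-0.573, -0.511, -0.58], 'moment': [-0.043, -0.027, -0.011], 'grip_width': 0.087}
scene {'camera_matrix': [[397.422, 0.0, 323.681], [0.0, 397.422, 188.967], [0.0, 0.0, 1.0]], 'k1': -0.079, 'xyz': [0.015, 0.09, 0.731], 'rotation': [-0.574, 0.739, -0.279, 0.217]}
slot_mouth [([367.0, 209.4], 0.8)]
slot_end [([397.1, 199.7], 0.92), ([299.8, 232.9], 0.58)]
bridge_top [([386.0, 196.3], 0.66)]
clamp_spindle [([386.8, 184.1], 0.73)]
stick_center [([267.7, 233.6], 0.52)]
stick_butt [([300.0, 234.6], 0.83)]
dop_stick [([267.3, 235.4], 0.62)]
orange_stone [([279.6, 177.4], 0.38)]
green_stone [([279.1, 176.2], 0.69), ([412.1, 255.8], 0.61)]
pliers [([350.7, 163.5], 0.71)]
jig [([380.4, 211.3], 0.8)]
side {'camera_matrix': [[417.972, 0.0, 324.782], [0.0, 417.972, 202.324], [0.0, 0.0, 1.0]], 'k1': -0.028, 'xyz': [0.473, 0.618, 0.639], 'rotation': [-0.043, 0.903, -0.425, 0.033]}
slot_mouth [([339.4, 197.6], 0.85)]
slot_end [([337.0, 179.0], 0.83), ([338.1, 171.4], 0.19)]
bridge_top [([336.8, 173.7], 0.81), ([273.0, 196.4], 0.45)]
clamp_spindle [([272.2, 194.9], 0.66), ([342.3, 165.0], 0.5)]
stick_center [([329.6, 277.3], 0.81)]
stick_butt [([337.1, 251.9], 0.81)]
dop_stick [([328.0, 277.3], 0.82)]
orange_stone [([338.7, 184.2], 0.74), ([340.3, 196.2], 0.53)]
green_stone [([338.6, 196.0], 0.63), ([390.0, 191.9], 0.4)]
pliers [([271.8, 198.2], 0.7), ([249.8, 252.2], 0.69)]
jig [([337.6, 194.5], 0.76), ([336.1, 170.7], 0.75)]
```

View pics/a.png

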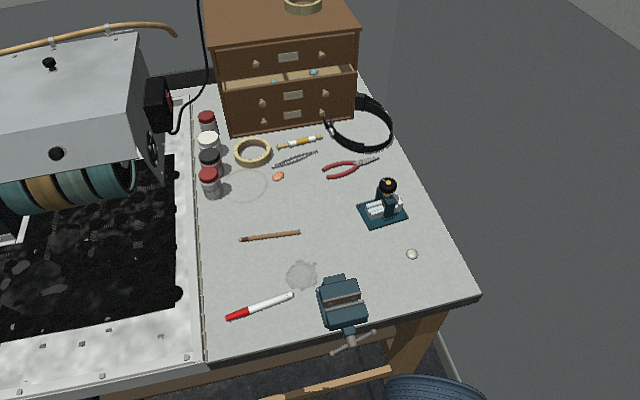

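View pics/b.png

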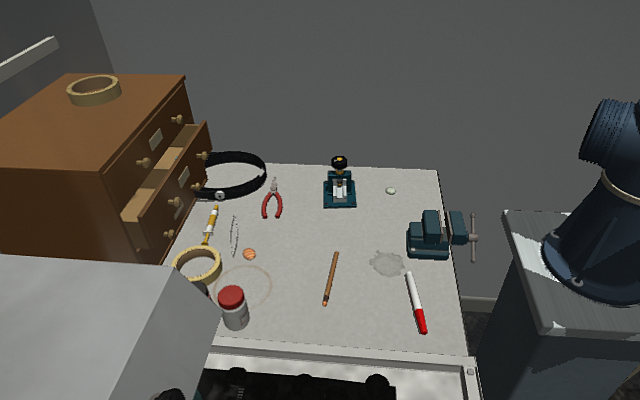

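```bash
cat > h.py <<'E'
import numpy as np, cv2
from scipy.spatial.transform import Rotation as R
from rig import get_obs, imaging
def ray(p,px):
    K=np.array(p["camera_matrix"]); k=p["k1"]
    d=np.array([(px[0]-K[0,2])/K[0,0],(px[1]-K[1,2])/K[1,1]]); u=d.copy()
    for _ in range(20): u=d/(1+k*(u@u))
    return np.array(p["xyz"]),R.from_quat(p["rotation"]).apply([u[0],u[1],1])
def onz(p,px,z):
    o,d=ray(p,px); return o+d*(z-o[2])/d[2]
def proj(p,X):
    c=R.from_quat(p["rotation"]).inv().apply(np.atleast_2d(X)-np.array(p["xyz"])); u=c[:,:2]/c[:,2:]
    u=u*(1+p["k1"]*(u**2).sum(1,keepdims=True)); K=np.array(p["camera_matrix"])
    return u*[K[0,0],K[1,1]]+K[:2,2]
def tri(rs):
    A=np.zeros((3,3));b=np.zeros(3)
    for o,d in rs:
        d=d/np.linalg.norm(d);M=np.eye(3)-np.outer(d,d);A+=M;b+=M@o
    return np.linalg.solve(A,b)
E
python3 - <<'E'
from h import *
P={c:imaging.camera_params(c) for c in("scene","side")}
print({c:np.array(P[c]["rotation"]).shape for c in P})
D={"slot_mouth":((367,209.4),(339.4,197.6),.022),"slot_end":((397.1,199.7),(337,179),.027),"bridge_top":((386,196.3),(336.8,173.7),.066),"spindle":((386.8,184.1),(342.3,165),.1),
"center":((267.7,233.6),(329.6,277.3),.005),"butt":((300,234.6),(337.1,251.9),.005)}
for n,(a,b,z) in D.items():
    print(n,onz(P["scene"],a,z).round(4),onz(P["side"],b,z).round(4),tri([ray(P["scene"],a),ray(P["side"],b)]).round(4))
E
```

```text
{'scene': (4,), 'side': (4,)}
slot_mouth [ 0.5358 -0.1438  0.022 ] [ 0.5331 -0.1445  0.022 ] [ 0.5334 -0.1426  0.0242]
slot_end [ 0.542  -0.2188  0.027 ] [ 0.5442 -0.2107  0.027 ] [ 0.5457 -0.2209  0.0205]
bridge_top [ 0.528  -0.1814  0.066 ] [ 0.5419 -0.1788  0.066 ] [ 0.5405 -0.1884  0.0555]
spindle [ 0.5337 -0.1811  0.1   ] [ 0.5282 -0.1661  0.1   ] [ 0.5319 -0.1797  0.0954]
center [0.5375 0.0859 0.005 ] [0.5344 0.0839 0.005 ] [0.5345 0.0862 0.0084]
butt [0.5173 0.0168 0.005 ] [0.5254 0.0145 0.005 ] [0.5232 0.0146 0.0016]
```

The scene view shows the jig at about (385,205), with the knob at (388,185). The stick runs from its stone at (240,239) to its butt at (300,233). In the side view the jig is at (338,185) and the stick lies from (325,303) to (336,252), with the butt towards the jig. Next I'll take the wrist camera over the stick and jig.

```bash
cat >> h.py <<'E'
def goto(xyz,yaxis=None):
    "shift in tool axes mm, and rotvec deg for tool down with tool y along yaxis (world xy deg)"
    o=get_obs(); T=R.from_quat(o["tool_rot"]); s=T.inv().apply(np.array(xyz)-o["position"])*1000
    w=None
    if yaxis is not None:
        a=np.radians(yaxis); y=np.array([np.cos(a),np.sin(a),0]); x=np.array([0,0,-1.]); G=R.from_matrix(np.c_[x,y,np.cross(x,y)])
        w=np.degrees((T.inv()*G).as_rotvec()).round(2)
    print("shift",s.round(1),"rot",w)
def st():
    o=get_obs(); M=R.from_quat(o["tool_rot"]).as_matrix()
    print("t%.2f"%o["time"],"pos",np.round(o["position"],4),"x",M[:,0].round(3),"yaxis deg %.1f"%np.degrees(np.arctan2(M[1,1],M[0,1])),"F",np.round(o["ft_force"],2),"M",np.round(o["moment"],3),"w %.4f"%o["grip_width"],"q",np.round(o["q"],2))
E
python3 - <<'E'
from h import *
st(); o=get_obs(); T=R.from_quat(o["tool_rot"]); p=imaging.camera_params("wrist")
print("cam in tool",T.inv().apply(np.array(p["xyz"])-o["position"]),(T.inv()*R.from_quat(p["rotation"])).as_matrix().round(3),p["camera_matrix"],p["k1"])
goto((.47,-.08,.33),0); goto((.47,-.08,.33),180); goto((.47,-.08,.33),90)
E
```

```text
t1.20 pos [0.2053 0.5903 0.2225] x [ 0. -0. -1.] yaxis deg 70.8 F [ 0.27 -0.18 -0.33] M [-0.012  0.031  0.035] w 0.0871 q [ 1.06  0.53  1.43 -0.    1.18 -0.18]
cam in tool [-1.62680946e-01 -4.39224216e-05 -6.70724069e-02] [[-0.002 -0.245  0.97 ]
 [ 1.    -0.002  0.001]
 [ 0.001  0.97   0.245]] [[303.11136564   0.         319.5688815 ]
 [  0.         303.11136564 204.14781201]
 [  0.           0.           1.        ]] -0.004765238935902746
shift [-107.4 -546.1  470.2] rot [70.82  0.    0.  ]
shift [-107.4 -546.1  470.2] rot [-109.18   -0.      0.  ]
shift [-107.4 -546.1  470.2] rot [-19.18   0.     0.  ]
```

```bash
python3 -m inch '[[87,[-25,-20,0],[0,0,0]],[87,[-25,-38,33],[0,0,0]],[87,[-20,-44,38],[0,0,0]],[87,[-20,-44,38],[0,0,0]],[87,[-10,-44,38],[0,0,0]],[87,[0,-44,38],[0,0,0]],[87,[0,-44,38],[0,0,0]],[87,[0,-44,38],[0,0,0]],[87,[0,-44,38],[0,0,0]],[87,[0,-44,38],[0,0,0]],[87,[0,-44,38],[0,0,0]],[87,[0,-44,38],[0,0,0]]]' 30; python3 - <<'E'
from h import *
st(); goto((.48,-.05,.33),0)
E
```

```text
time: 2.7
position: [0.4412, -0.029, 0.329]
tool_rot: [0.117, 0.692, -0.113, 0.703]
ft_force: [1.0, 0.4, -0.2]
grip_width: 0.0871
t2.70 pos [ 0.4412 -0.029   0.329 ] x [ 0.016  0.003 -1.   ] yaxis deg 71.3 F [ 1.02  0.38 -0.23] M [-0.007 -0.014  0.033] w 0.0871 q [-0.33  0.14  1.73  0.01  1.26 -1.57]
shift [-0.4 -7.4 43.5] rot [71.3   0.41 -0.91]
```

```bash
python3 -m inch '[[87,[0,-20,20],[10,0,0]],[87,[0,0,0],[10,0,0]],[87,[0,0,0],[10,0,0]],[87,[0,0,0],[10,0,0]],[87,[0,0,0],[10,0,0]],[87,[0,0,0],[10,0,0]],[87,[0,0,0],[10,0,0]],[87,[0,0,0],[0,0,0]],[87,[0,0,0],[0,0,0]]]'; python3 - <<'E'
from h import *
st(); goto((.48,-.05,.33),0)
E
```

```text
time: 3.82
position: [0.4556, -0.0612, 0.3299]
tool_rot: [0.511, 0.49, -0.501, 0.499]
ft_force: [0.7, -0.5, 0.5]
grip_width: 0.0868
t3.83 pos [ 0.4556 -0.0612  0.3299] x [ 0.019  0.001 -1.   ] yaxis deg -1.3 F [ 0.66 -0.49  0.49] M [-0.072  0.027 -0.012] w 0.0868 q [-0.38  0.16  1.69  0.01  1.27 -0.36]
shift [  0.4  24.1 -11.8] rot [-1.31 -0.09 -1.08]
```

```bash
python3 - <<'E'
from h import *
p=imaging.camera_params("wrist"); im=imaging.camera("wrist"); cv2.imwrite("pics/c.png",im[...,::-1])
Z=dict(slot_mouth=.022,slot_end=.027,bridge_top=.066,clamp_spindle=.1,stick_center=.005,stick_butt=.005,dop_stick=0,jig=0,clamp_axis=.032,green_stone=0,pliers=0)
for t,z in Z.items():
    for a in imaging.tip_of("wrist",t)[:2]: print(t,np.round(a["pixel"],1),round(a["confidence"],2),onz(p,a["pixel"],z).round(4))
for t,z in (("dop_stick",.007),("clamp_spindle",.1)):
    for a in imaging.cut_out("wrist",t)[:1]:
        m=a["pixels"]; ys,xs=np.nonzero(m); print(t,a["confidence"],a["box"],m.sum())
        W=np.array([onz(p,(x,y),z)[:2] for x,y in zip(xs,ys)]); c=W.mean(0); u=np.linalg.svd(W-c)[2] if len(W)<2000 else None
        if u is not None:
            s=(W-c)@u[0]; print(c.round(4),u[0].round(4),s.min().round(4),s.max().round(4),"mid",(c+u[0]*(s.min()+s.max())/2).round(4))
E
```

```text
slot_mouth [365.9 223.5] 0.74 [ 0.5346 -0.1468  0.022 ]
bridge_top [369.3 254.2] 0.78 [ 0.5328 -0.1816  0.066 ]
bridge_top [356.2 118.9] 0.34 [0.5119 0.0169 0.066 ]
stick_center [367.7  73.6] 0.61 [0.5373 0.0838 0.005 ]
stick_butt [357.8 117.1] 0.9 [0.5228 0.0212 0.005 ]
stick_butt [363.6  74.4] 0.37 [0.5311 0.0828 0.005 ]
dop_stick [365.5  74.8] 0.81 [0.5348 0.083  0.    ]
dop_stick [356.7 116.8] 0.54 [0.5217 0.0218 0.    ]
jig [362.  234.9] 0.87 [ 0.5319 -0.1742  0.    ]
clamp_axis [365.7 248.2] 0.72 [ 0.5331 -0.1857  0.032 ]
clamp_axis [363.8 220.6] 0.57 [ 0.5295 -0.1386  0.032 ]
green_stone [369.3 253.4] 0.73 [ 0.5451 -0.2089  0.    ]
green_stone [293.  251.6] 0.36 [ 0.4118 -0.2012  0.    ]
dop_stick 0.93 [364.4, 72.6, 17.9, 96.6] 625
[0.5312 0.0885] [-0.0887 -0.9961] -0.0636 0.0719 mid [0.5308 0.0843]
```

View pics/c.png

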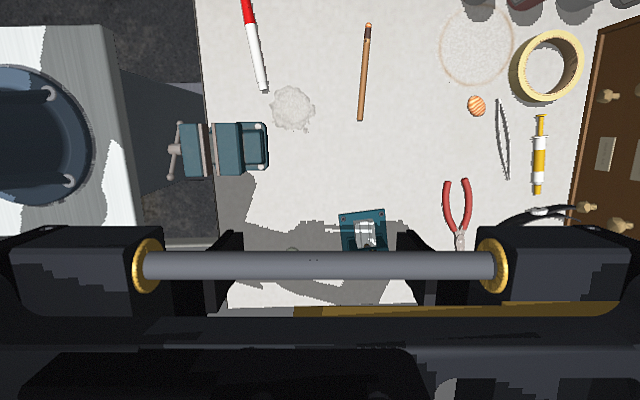

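The wrist view shows the stick clearly, from (367,25) at the stone to (359,120) at the butt. The gripper half hides the jig at (362,232), so I'll shift to get the camera above it.

```bash
python3 -m inch '[[87,[0,15,40],[0,0,0]],[87,[0,20,50],[0,0,0]],[87,[0,20,50],[0,0,0]],[87,[0,15,45],[0,0,0]],[87,[0,0,20],[0,0,0]],[87,[0,0,0],[0,0,0]],[87,[0,0,0],[0,0,0]]]'; python3 - <<'E'
from h import *
st()
p=imaging.camera_params("wrist"); im=imaging.camera("wrist"); cv2.imwrite("pics/d.png",im[...,::-1])
Z=dict(slot_mouth=.022,slot_end=.027,bridge_top=.066,clamp_spindle=.1,jig=0,clamp_axis=.032)
for t,z in Z.items():
    for a in imaging.tip_of("wrist",t)[:2]: print(t,np.round(a["pixel"],1),round(a["confidence"],2),onz(p,a["pixel"],z).round(4))
hsv=cv2.cvtColor(im,cv2.COLOR_RGB2HSV)
for a in imaging.cut_out("wrist","jig")[:1]+imaging.cut_out("wrist","clamp_spindle")[:1]:
    print(a["confidence"],np.round(a["box"],1),a["pixels"].sum())
q=proj(p,[.537,-.175,.03])[0]; print(q); x,y=q.astype(int); c=im[max(0,y-75):y+75,x-100:x+100]; print("crop origin",x-100,max(0,y-75))
cv2.imwrite("pics/d2.png",cv2.resize(c,None,fx=4,fy=4,interpolation=cv2.INTER_CUBIC)[...,::-1])
E
```

```text
time: 5.4
position: [0.5215, -0.2709, 0.3298]
tool_rot: [0.511, 0.491, -0.5, 0.498]
ft_force: [0.5, 1.3, 0.8]
grip_width: 0.0868
t5.40 pos [ 0.5215 -0.2709  0.3298] x [ 0.018  0.005 -1.   ] yaxis deg -1.3 F [0.54 1.26 0.77] M [-0.039  0.086 -0.016] w 0.0868 q [-0.68  0.37  1.4   0.02  1.36 -0.66]
slot_mouth [321.6  86.7] 0.72 [ 0.5326 -0.1438  0.022 ]
slot_end [327.4 136.9] 0.87 [ 0.5396 -0.2156  0.027 ]
clamp_spindle [426.9  90.1] 0.61 [ 0.66   -0.1605  0.1   ]
jig [322.  110.2] 0.73 [ 0.5331 -0.1754 -0.    ]
clamp_axis [325.3 116.8] 0.79 [ 0.5368 -0.1867  0.032 ]
0.68 [323.  112.7  55.6  74. ] 3389
0.94 [326.9 112.8  34.   27.6] 738
[325.22265905 108.56483601]
crop origin 225 33
```

View pics/d2.png

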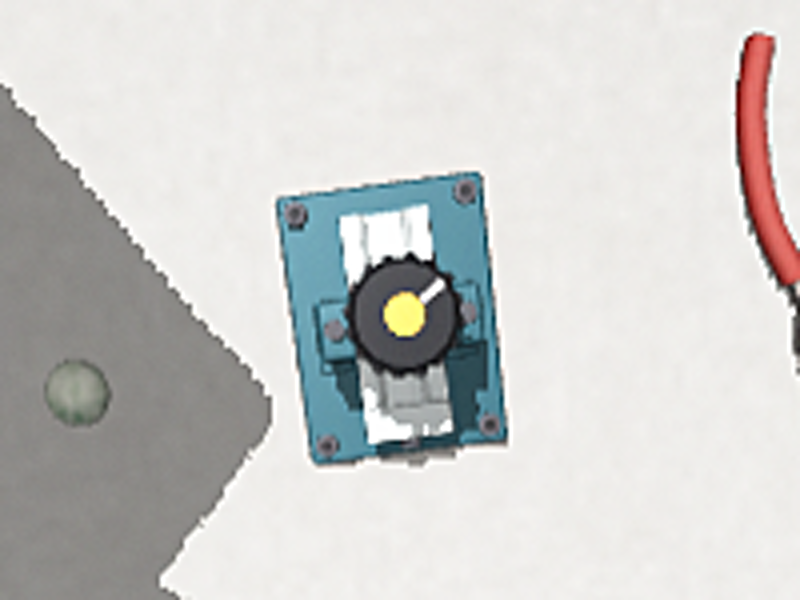

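The crop shows the plate corners at (277,198), (482,172), (508,440) and (314,464), and the knob centre at (405,314). The open end is at the top. I'll fit the jig pose from these.

```bash
python3 - <<'E'
from h import *
from scipy.optimize import least_squares
p=imaging.camera_params("wrist")
c=np.array([(277,198),(482,172),(508,440),(314,464)])/4-.375+[225,33]
L=np.array([(-39,47),(39,47),(39,-53),(-39,-53)])/1000
W=np.array([onz(p,a,.008)[:2] for a in c]); print(W.round(4))
f=lambda v:(np.array([[np.cos(v[2]),-np.sin(v[2])],[np.sin(v[2]),np.cos(v[2])]])@L.T).T+v[:2]-W
s=least_squares(lambda v:f(v).ravel(),[.53,-.17,.1]); v=s.x; print("jig",v[:2].round(4),np.degrees(v[2]).round(2),(f(v)*1000).round(1).tolist())
d=np.array([-np.sin(v[2]),np.cos(v[2])]); print("mouth",(v[:2]+.034*d).round(4),"end",(v[:2]-.034*d).round(4),"clamp",(v[:2]-.006*d).round(4))
for h in(.1,.105,.11): print("knob",h,onz(p,np.array((405,314))/4-.375+[225,33],h).round(4))
# knob height via two fixed cameras
ax=v[:2]-.006*d
for cam in("scene","side"):
    P=imaging.camera_params(cam); imaging.camera(cam)
    for a in imaging.cut_out(cam,"clamp_spindle")[:2]:
        if abs(a["box"][0]-proj(P,[*ax,.095])[0][0])<15: print(cam,np.round(a["box"],1),a["confidence"],a["pixels"].sum())
    print(cam,proj(P,[[*ax,.083],[*ax,.092],[*ax,.1],[*ax,.109],[*ax,.118]]).round(1).tolist())
goto((*ax,.16),-60); goto((*ax,.16),-30)
E
```

```text
[[ 0.4925 -0.1362]
 [ 0.5695 -0.1287]
 [ 0.5794 -0.2273]
 [ 0.5028 -0.2347]]
jig [ 0.5357 -0.1787] 5.75 [[-0.3, 0.3], [0.4, 0.6], [0.5, -0.3], [-0.6, -0.6]]
mouth [ 0.5323 -0.1449] end [ 0.5392 -0.2126] clamp [ 0.5364 -0.1847]
knob 0.1 [ 0.536 -0.184  0.1  ]
knob 0.105 [ 0.5358 -0.1843  0.105 ]
knob 0.11 [ 0.5355 -0.1846  0.11  ]
scene [388.9 185.1  21.9  13.2] 0.72 212
scene [[387.0, 188.1], [387.5, 185.4], [387.9, 182.9], [388.4, 180.1], [388.9, 177.2]]
side [339.7 172.2  12.4  29.5] 0.71 221
side [328.8 277.7  16.7  54. ] 0.62 285
side [[339.3, 166.4], [339.3, 163.2], [339.3, 160.3], [339.3, 157.0], [339.3, 153.7]]
shift [170.6   9.1 -87.2] rot [58.72 -0.76 -0.86]
shift [170.6   9.1 -87.2] rot [28.72 -0.5  -1.  ]
```

```bash
python3 -m inch '[[87,[20,3,-29],[0,-0.7,-1]],[87,[30,3,-29],[0,0,0]],[87,[30,3,-29],[0,0,0]],[87,[20,0,0],[10,0,0]],[87,[0,0,0],[10,0,0]],[87,[0,0,0],[10,0,0]],[87,[0,0,0],[10,0,0]],[87,[0,0,0],[10,0,0]],[87,[0,0,0],[10,0,0]],[87,[0,0,0],[10,0,0]],[87,[0,0,0],[0,0,0]],[87,[0,0,0],[0,0,0]]]'; python3 - <<'E'
from h import *
st(); goto((.5362,-.1845,.15),-75)
E
```

```text
time: 7.55
position: [0.5351, -0.1852, 0.2264]
tool_rot: [0.7, 0.098, -0.7, 0.105]
ft_force: [0.7, 0.3, -0.6]
grip_width: 0.0868
t7.55 pos [ 0.5351 -0.1852  0.2264] x [ 0.002 -0.01  -1.   ] yaxis deg -73.5 F [ 0.74  0.26 -0.62] M [-0.071  0.127  0.008] w 0.0868 q [-0.53  0.44  1.58 -0.01  1.11  0.76]
shift [76.4 -1.1 -1.3] rot [ 1.55  0.04 -0.57]
```

```bash
python3 -m inch '[[87,[30,-1,-1],[0,0,-0.6]],[87,[30,0,0],[0,0,0]],[87,[30,0,0],[0,0,0]],[60,[30,0,0],[0,0,0]],[60,[20,0,0],[0,0,0]],[60,[0,0,0],[0,0,0]]]' 30; python3 - <<'E'
from h import *
st(); goto((.5360,-.1845,.080),-75)
E
```

```text
time: 8.3
position: [0.5382, -0.1856, 0.0839]
tool_rot: [0.7, 0.105, -0.698, 0.107]
ft_force: [0.1, -0.3, 0.0]
grip_width: 0.0656
t8.30 pos [ 0.5382 -0.1856  0.0839] x [ 0.003 -0.002 -1.   ] yaxis deg -72.7 F [ 0.12 -0.33  0.04] M [-0.057  0.138  0.018] w 0.0656 q [-0.53  0.65  1.69 -0.    0.8   0.74]
shift [ 3.8 -1.8  1.8] rot [ 2.27 -0.16 -0.17]
```

```bash
python3 -m inch '[[50,[3.8,-1.8,1.8],[0,0,0]],[45,[0,0,0],[0,0,0]],[30,[0,0,0],[0,0,0]],[30,[0,0,0],[0,0,0]],[30,[0,0,0],[0,0,0]]]' 30; python3 - <<'E'
from h import *
st()
E
```

```text
time: 8.93
position: [0.5367, -0.1833, 0.0821]
tool_rot: [0.701, 0.106, -0.697, 0.107]
ft_force: [0.4, -1.6, -4.4]
grip_width: 0.0372
t8.93 pos [ 0.5367 -0.1833  0.0821] x [ 0.006 -0.001 -1.   ] yaxis deg -72.7 F [ 0.37 -1.58 -4.42] M [-0.224  0.089 -0.129] w 0.0372 q [-0.53  0.65  1.7   0.    0.79  0.74]
```

```bash
python3 -m inch '[[30,[-0.7,0,0],[-8,0,0]],[30,[-0.7,0,0],[-8,0,0]],[30,[-0.7,0,0],[-8,0,0]],[30,[-0.7,0,0],[-8,0,0]],[30,[-0.7,0,0],[-8,0,0]],[30,[0,0,0],[0,0,0]]]' 30; python3 - <<'E'
from h import *
st(); goto((.536,-.1845,.0845))
E
```

```text
time: 9.68
position: [0.536, -0.1824, 0.0855]
tool_rot: [0.619, 0.344, -0.616, 0.346]
ft_force: [0.1, 1.5, -1.9]
grip_width: 0.0374
t9.68 pos [ 0.536  -0.1824  0.0855] x [ 0.005  0.001 -1.   ] yaxis deg -31.6 F [ 0.15  1.53 -1.88] M [ 0.229 -0.007  0.164] w 0.0374 q [-0.53  0.64  1.7   0.    0.8   0.02]
shift [1.  1.1 1.7] rot None
```

```bash
python3 -m inch '[[30,[-0.7,0,0],[-8,0,0]],[30,[-0.7,0,0],[-8,0,0]],[30,[-0.7,0,0],[-8,0,0]],[30,[-0.7,0,0],[-8,0,0]],[30,[-0.7,0,0],[-8,0,0]]]' 30; python3 - <<'E'
from h import *
st()
E
python3 -m inch '[[30,[-0.7,0,0],[-8,0,0]],[30,[-0.7,0,0],[-8,0,0]]]' 30; python3 - <<'E'
from h import *
st()
E
```

```text
time: 10.3
position: [0.5348, -0.1822, 0.0888]
tool_rot: [0.461, 0.537, -0.459, 0.537]
ft_force: [-0.2, 1.3, -2.0]
grip_width: 0.0374
t10.30 pos [ 0.5348 -0.1822  0.0888] x [ 0.002  0.002 -1.   ] yaxis deg 8.8 F [-0.24  1.32 -1.96] M [ 0.182  0.086 -0.092] w 0.0374 q [-0.53  0.64  1.7   0.    0.81 -0.68]
time: 10.55
position: [0.5344, -0.1823, 0.0902]
tool_rot: [0.381, 0.596, -0.379, 0.596]
ft_force: [-0.5, 0.3, -2.0]
grip_width: 0.0376
t10.55 pos [ 0.5344 -0.1823  0.0902] x [ 0.002  0.002 -1.   ] yaxis deg 25.0 F [-0.54  0.31 -2.  ] M [ 0.169  0.069 -0.179] w 0.0376 q [-0.53  0.63  1.7   0.    0.81 -0.97]
```

```bash
for i in 1; do python3 -m inch '[[30,[-0.7,0,0],[-8,0,0]],[30,[-0.7,0,0],[-8,0,0]]]' 30; done; python3 - <<'E'
from h import *
st()
E
python3 -m inch '[[30,[-0.5,0,0],[-6,0,0]]]' 30; python3 - <<'E'
from h import *
st()
E
python3 -m inch '[[30,[-0.5,0,0],[-6,0,0]]]' 30; python3 - <<'E'
from h import *
st()
E
```

```text
time: 10.8
position: [0.534, -0.1825, 0.0915]
tool_rot: [0.293, 0.644, -0.291, 0.644]
ft_force: [0.3, 0.5, -2.0]
grip_width: 0.0371
t10.80 pos [ 0.534  -0.1825  0.0915] x [ 0.001  0.002 -1.   ] yaxis deg 41.2 F [ 0.29  0.55 -2.  ] M [ 0.116 -0.001 -0.162] w 0.0371 q [-0.53  0.63  1.7   0.    0.81 -1.25]
time: 10.92
position: [0.5339, -0.1827, 0.092]
tool_rot: [0.259, 0.658, -0.257, 0.658]
ft_force: [-0.9, 2.1, -1.8]
grip_width: 0.0371
t10.93 pos [ 0.5339 -0.1827  0.092 ] x [ 0.001  0.002 -1.   ] yaxis deg 47.2 F [-0.85  2.13 -1.85] M [ 0.201  0.016 -0.136] w 0.0371 q [-0.53  0.63  1.7   0.    0.82 -1.36]
time: 11.05
position: [0.5338, -0.1828, 0.0925]
tool_rot: [0.224, 0.671, -0.222, 0.671]
ft_force: [-1.2, 0.7, -2.7]
grip_width: 0.0374
t11.05 pos [ 0.5338 -0.1828  0.0925] x [ 0.001  0.002 -1.   ] yaxis deg 53.2 F [-1.19  0.73 -2.73] M [ 0.224 -0.008 -0.145] w 0.0374 q [-0.53  0.63  1.7   0.    0.82 -1.46]
```

```bash
for i in 1; do python3 -m inch '[[30,[-0.5,0,0],[-6,0,0]],[30,[-0.5,0,0],[-6,0,0]]]' 30; done >/dev/null; python3 - <<'E'
from h import *
st()
E
python3 -m inch '[[30,[-0.5,0,0],[-6,0,0]]]' 30 >/dev/null; python3 - <<'E'
from h import *
st()
E
python3 -m inch '[[30,[-0.5,0,0],[-6,0,0]]]' 30 >/dev/null; python3 - <<'E'
from h import *
st()
E
```

```text
t11.30 pos [ 0.5338 -0.1831  0.0931] x [ 0.001  0.003 -1.   ] yaxis deg 65.1 F [ 1.42  1.69 -6.27] M [ 0.063 -0.18  -0.888] w 0.0374 q [-0.53  0.63  1.7   0.    0.82 -1.67]
t11.43 pos [ 0.5338 -0.1833  0.0932] x [ 0.001  0.003 -1.   ] yaxis deg 70.9 F [ 0.21  1.65 -5.07] M [ 0.098 -0.042 -0.65 ] w 0.0372 q [-0.53  0.63  1.7   0.    0.82 -1.77]
t11.55 pos [ 0.5339 -0.1834  0.0933] x [ 0.002  0.004 -1.   ] yaxis deg 76.7 F [-1.55  1.28 -4.62] M [ 0.229  0.438 -0.753] w 0.0370 q [-0.53  0.63  1.7   0.01  0.82 -1.87]
```

Torque jumped from 0.15 to 0.75 N m and the knob stopped rising, so the upper stop is reached. I'll release and go to the stick.

```bash
python3 -m inch '[[70,[0,0,0],[0,0,0]],[70,[0,0,0],[0,0,0]],[70,[-25,0,0],[0,0,0]],[70,[-40,0,0],[0,0,0]],[70,[-25,0,0],[0,0,0]],[70,[0,0,0],[0,0,0]]]' 30 >/dev/null; python3 - <<'E'
from h import *
st(); goto((.533,.118,.17),-5.1)
E
```

```text
t12.30 pos [ 0.535  -0.1866  0.1875] x [ 0.005 -0.003 -1.   ] yaxis deg 76.2 F [ 0.13  0.62 -0.72] M [ 0.035 -0.014 -0.029] w 0.0694 q [-0.53  0.49  1.62  0.    1.02 -1.86]
shift [ 16.6 295.4 -74.8] rot [81.3   0.33 -0.16]
```

```bash
python3 -m inch '[[70,[5,30,-8],[0,0,0]],[70,[5,50,-13],[0,0,0]],[70,[5,50,-13],[0,0,0]],[70,[0,50,-13],[0,0,0]],[70,[0,50,-13],[0,0,0]],[70,[0,45,-12],[0,0,0]],[70,[0,25,-6],[0,0,0]]]' 30 >/dev/null; python3 -m inch '[[70,[0,0,0],[10,0,0]],[70,[0,0,0],[10,0,0]],[70,[0,0,0],[10,0,0]],[70,[0,0,0],[10,0,0]],[70,[0,0,0],[10,0,0]],[70,[0,0,0],[10,0,0]],[70,[0,0,0],[10,0,0]],[70,[0,0,0],[10,0,0]],[70,[0,0,0],[0,0,0]],[70,[0,0,0],[0,0,0]]]' >/dev/null; python3 - <<'E'
from h import *
st(); p=imaging.camera_params("wrist"); im=imaging.camera("wrist"); cv2.imwrite("pics/e.png",im[...,::-1])
for t in("stick_center","stick_butt","slot_mouth","dop_stick"):
    for a in imaging.tip_of("wrist",t)[:1]: print(t,np.round(a["pixel"],1),round(a["confidence"],2),onz(p,a["pixel"],.022 if t[1]=="l" else .005).round(4))
a=imaging.cut_out("wrist","dop_stick")[0]; m=a["pixels"]; ys,xs=np.nonzero(m); print(a["confidence"],np.round(a["box"],1))
W=np.array([onz(p,q,.006)[:2] for q in zip(xs[::3],ys[::3])]); c=W.mean(0); u=np.linalg.svd(W-c,full_matrices=False)[2][0]; u=u*np.sign(-u[1]); s=(W-c)@u
print(c.round(4),u.round(4),np.degrees(np.arctan2(u[1],u[0])),s.min(),s.max(),"mid",c+u*(s.min()+s.max())/2,"butt",c+u*s.max())
b=c+u*s.max(); g=b-u*(.0685+.033); print("grip",g); goto((*g,.003),np.degrees(np.arctan2(u[1],u[0]))+90)
E
```

```text
t14.43 pos [0.5229 0.1301 0.1514] x [-0.019 -0.01  -1.   ] yaxis deg -7.0 F [ 0.17  0.21 -0.52] M [-0.075  0.061 -0.023] w 0.0700 q [ 0.04  0.52  1.7  -0.01  0.94  0.17]
stick_center [334.4 232.6] 0.78 [0.5303 0.0845 0.005 ]
stick_butt [332.8 288.2] 0.78 [0.5211 0.0182 0.005 ]
dop_stick [336. 231.] 0.95 [0.5322 0.0861 0.005 ]
0.74 [337.  231.4  14.2 122.5]
[0.5321 0.1006] [-0.0871 -0.9962] -94.9964058568891 -0.05182123274183641 0.08608044608605855 mid [0.53058803 0.08349202] butt [0.52458287 0.01480319]
grip [0.53342284 0.1159175 ]
shift [149.1  14.   11.1] rot [-2.07  0.68  0.92]
```

View pics/e.png

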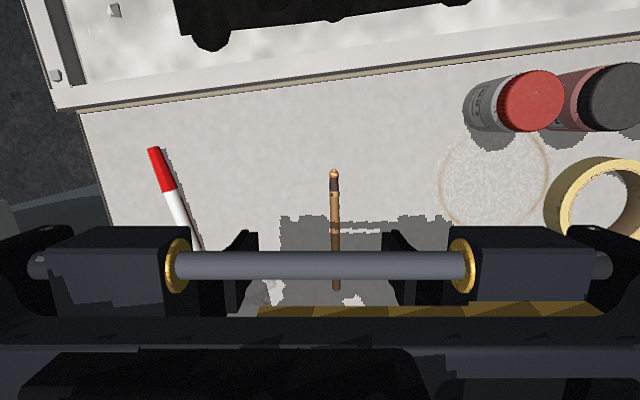

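The stick shows from (334,172) at the stone to (336,290) at the butt, centred between the fingers. The measurements agree to about 1 mm, so I'll descend.

```bash
python3 -m inch '[[60,[30,14,10],[-2,0.7,0.9]],[60,[40,0,0],[0,0,0]],[50,[40,0,0],[0,0,0]],[50,[20,0,0],[0,0,0]],[50,[0,0,0],[0,0,0]]]' 15 >/dev/null; python3 - <<'E'
from h import *
st(); goto((.5332,.117,.0035),-5)
E
```

```text
t15.35 pos [0.5398 0.1181 0.0205] x [ 0.008  0.001 -1.   ] yaxis deg -4.9 F [ 0.43 -0.39  0.77] M [-0.083  0.05  -0.042] w 0.0508 q [0.01 0.74 1.76 0.   0.63 0.1 ]
shift [16.9 -6.6  1.6] rot [ 0.13 -0.08 -0.45]
```

```bash
python3 -m inch '[[40,[10,-6,1.5],[0,0,-0.5]],[30,[6.5,0,0],[0,0,0]],[20,[0,0,0],[0,0,0]],[5,[0,0,0],[0,0,0]],[5,[0,0,0],[0,0,0]],[5,[0,0,0],[0,0,0]]]' 15 >/dev/null; python3 - <<'E'
from h import *
st(); goto((.533,.117,.0035),-5)
E
```

```text
t16.10 pos [0.5358 0.1172 0.0062] x [ 0.005  0.002 -1.   ] yaxis deg -4.8 F [0.7  0.02 0.02] M [-0.097  0.073 -0.022] w 0.0090 q [0.01 0.76 1.77 0.   0.6  0.09]
shift [ 2.7 -2.8  0.5] rot [ 0.17 -0.12 -0.29]
```

```bash
python3 -m inch '[[20,[0,0,0],[0,0,0]],[20,[1.5,-2,0],[0,0,0]],[20,[2,0,0],[0,0,0]],[5,[0,0,0],[0,0,0]],[5,[0,0,0],[0,0,0]],[5,[0,0,0],[0,0,0]]]' 15 >/dev/null; python3 - <<'E'
from h import *
st()
E
```

```text
t16.85 pos [0.5338 0.1174 0.0026] x [ 0.005  0.002 -1.   ] yaxis deg -4.8 F [ 0.91 -0.38  0.57] M [-0.126  0.118 -0.026] w 0.0095 q [0.01 0.77 1.78 0.   0.59 0.09]
```

```bash
python3 -m inch '[[5,[-15,0,0],[0,0,0]],[5,[-25,0,0],[0,0,0]],[5,[-15,0,0],[0,0,0]],[5,[0,0,30],[0,0,0]],[5,[0,0,45],[0,0,0]],[5,[0,0,40],[-5,0,0]],[5,[0,0,25],[-5,0,0]],[5,[0,0,0],[0,0,0]],[5,[0,0,0],[0,0,0]]]' 15 >/dev/null; python3 - <<'E'
from h import *
st(); goto((.5199,-.0309,.0256),5.75); goto((.5199,-.0309,.06),5.75)
ims=[]
for c in("side","wrist"):
    im=imaging.camera(c); P=imaging.camera_params(c)
    if c=="side": x,y=proj(P,[.525,-.06,.04])[0].astype(int); im=cv2.resize(im[y-75:y+75,x-100:x+100],None,fx=3,fy=3,interpolation=cv2.INTER_CUBIC)
    cv2.imwrite(f"pics/f_{c}.png",im[...,::-1])
E
```

```text
t17.98 pos [ 0.5261 -0.0253  0.0653] x [ 0.013  0.001 -1.   ] yaxis deg 5.5 F [-0.32 -0.01  0.5 ] M [-0.062 -0.001 -0.052] w 0.0095 q [-0.26  0.64  1.82  0.01  0.67 -0.36]
shift [39.6 -7.2  4.9] rot [-0.25  0.03 -0.76]
shift [ 5.2 -6.8  4.9] rot [-0.25  0.03 -0.76]
```

View pics/f_side.png

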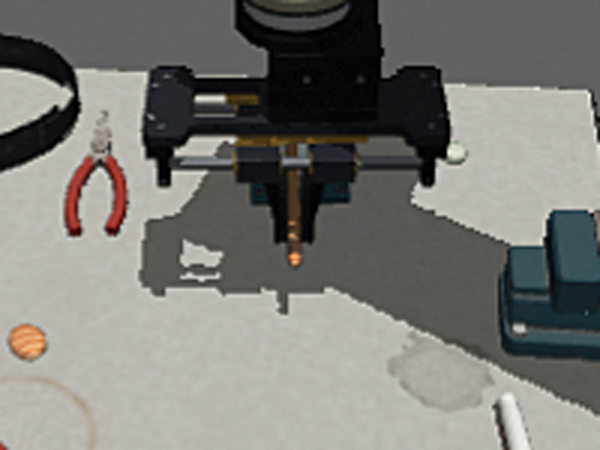

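The side view shows the stick held between the fingers, with its stone at (295,258) towards the camera. I'll move to the pre-insert pose and check the stick's pitch and line in the scene camera.

```bash
python3 -m inch '[[5,[15,-7,5],[0,0,-0.8]],[5,[20,0,0],[0,0,0]],[5,[0,0,0],[0,0,0]],[5,[0,0,0],[0,0,0]]]' 15 >/dev/null; python3 - <<'E'
from h import *
st(); goto((.5199,-.0309,.0256),5.75)
o=get_obs(); g=np.array(o["position"])+[0,0,.0024]; a=np.radians(5.5); d=np.array([-np.sin(a),np.cos(a),0])
c="scene"; im=imaging.camera(c); P=imaging.camera_params(c)
print("expect butt,stone",proj(P,[g-d*.1015,g+d*.0355]).round(1).tolist())
for t in("stick_butt","slot_mouth"):
    for r in imaging.tip_of(c,t)[:2]: print(t,np.round(r["pixel"],1),round(r["confidence"],2))
x,y=proj(P,[.525,-.10,.04])[0].astype(int); print(x-75,y-55)
cv2.imwrite("pics/g.png",cv2.resize(im[y-55:y+55,x-75:x+75],None,fx=5,fy=5,interpolation=cv2.INTER_CUBIC)[...,::-1])
E
```

```text
t18.57 pos [ 0.5182 -0.0285  0.0275] x [-0.005 -0.    -1.   ] yaxis deg 5.8 F [ 0.15  0.39 -0.19] M [-0.029 -0.007  0.01 ] w 0.0091 q [-0.27  0.71  1.84 -0.    0.6  -0.37]
shift [1.9 1.4 2.6] rot [ 0.05 -0.01  0.26]
expect butt,stone [[362.3, 211.1], [304.2, 228.0]]
stick_butt [363.4 215.1] 0.58
stick_butt [411.8 256. ] 0.2
slot_mouth [364.6 212.1] 0.85
275 156
```

View pics/g.png

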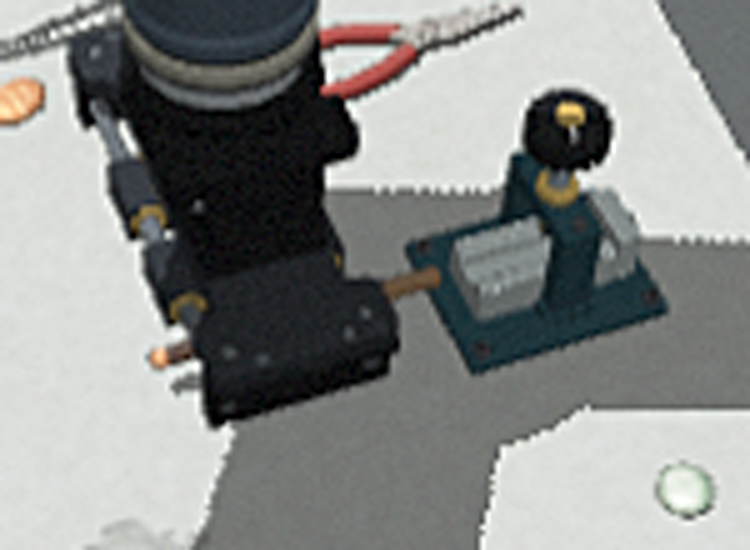

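The butt is at (362,211), exactly where predicted, and the stick is level and lined up with the slot. Sliding in.

```bash
python3 -m inch '[[5,[1.5,1.4,0],[0,0,0]],[5,[0,0,5],[0,0,0]],[5,[0,0,5],[0,0,0]],[5,[0,0,0],[0,0,0]]]' 15 >/dev/null; python3 - <<'E'
from h import *
st(); goto((.5279,-.1105,.0256),5.75)
E
```

```text
t19.23 pos [ 0.5222 -0.0396  0.0276] x [-0.001 -0.001 -1.   ] yaxis deg 5.8 F [ 0.16 -0.43 -0.75] M [-0.071 -0.004 -0.043] w 0.0090 q [-0.29  0.71  1.83 -0.    0.6  -0.39]
shift [ 2.1 -1.5 71.1] rot [0.03 0.08 0.04]
```

```bash
python3 -m inch '[[5,[2,-1.4,4],[0,0,0]],[5,[0.7,0,6],[0,0,0]],[5,[0,0,6],[0,0,0]],[5,[0,0,0],[0,0,0]]]' 15 >/dev/null; python3 - <<'E'
from h import *
st(); goto((.5279,-.1105,.0256),5.75)
E
```

```text
t19.73 pos [ 0.5224 -0.0571  0.0247] x [-0.001 -0.001 -1.   ] yaxis deg 5.8 F [ 0.37 -0.35 -0.07] M [-0.09   0.046  0.03 ] w 0.0092 q [-0.32  0.72  1.82 -0.    0.6  -0.42]
shift [-0.8  0.1 53.7] rot [0.   0.08 0.05]
```

```bash
python3 -m inch '[[5,[-0.5,0,8],[0,0,0]],[5,[0,0,8],[0,0,0]],[5,[0,0,8],[0,0,0]],[5,[0,0,8],[0,0,0]],[5,[0,0,8],[0,0,0]],[5,[0,0,0],[0,0,0]]]' 15 >/dev/null; python3 - <<'E'
from h import *
st(); goto((.5279,-.1105,.0256),5.75)
E
```

```text
t20.48 pos [ 0.5269 -0.1002  0.0254] x [-0.    -0.002 -1.   ] yaxis deg 5.7 F [-0.01  0.03 -0.42] M [-0.066  0.096 -0.022] w 0.0089 q [-0.4   0.72  1.8  -0.    0.62 -0.49]
shift [-0.2 -0.  10.3] rot [-0.03  0.1   0.02]
```

```bash
python3 -m inch '[[5,[0,0,4],[0,0,0]],[5,[0,0,3],[0,0,0]],[5,[0,0,0],[0,0,0]]]' 15 >/dev/null; python3 - <<'E'
from h import *
st()
E
python3 -m inch '[[5,[0,0,2],[0,0,0]],[5,[0,0,0],[0,0,0]]]' 15 >/dev/null; python3 - <<'E'
from h import *
st()
E
```

```text
t20.85 pos [ 0.5274 -0.1073  0.0253] x [-0.001 -0.001 -1.   ] yaxis deg 5.7 F [0.32 0.18 1.35] M [-0.06   0.085  0.02 ] w 0.0095 q [-0.41  0.72  1.79 -0.    0.63 -0.51]
t21.10 pos [ 0.5275 -0.1091  0.0253] x [-0.001 -0.001 -1.   ] yaxis deg 5.8 F [-0.3   0.08 -0.09] M [-0.031  0.087  0.025] w 0.0091 q [-0.41  0.72  1.79 -0.    0.63 -0.51]
```

```bash
for i in 1 2 3; do python3 -m inch '[[5,[0,0,1.5],[0,0,0]],[5,[0,0,0.5],[0,0,0]]]' 15 >/dev/null; python3 - <<'E'
from h import *
st()
E
done
```

```text
t21.35 pos [ 0.5274 -0.1107  0.0252] x [-0.002 -0.001 -1.   ] yaxis deg 5.8 F [-0.18  1.37 -0.04] M [0.229 0.039 0.01 ] w 0.0098 q [-0.41  0.72  1.79 -0.    0.63 -0.51]
t21.60 pos [ 0.5266 -0.1108  0.025 ] x [-0.004  0.002 -1.   ] yaxis deg 5.8 F [ 0.94  2.42 -0.02] M [ 0.344 -0.167  0.124] w 0.0091 q [-0.42  0.72  1.79  0.    0.63 -0.52]
t21.85 pos [ 0.5261 -0.1109  0.0248] x [-0.005  0.005 -1.   ] yaxis deg 5.8 F [1.31 3.31 0.58] M [ 0.607 -0.177  0.152] w 0.0091 q [-0.42  0.73  1.79  0.    0.64 -0.52]
```

The end stop is felt within 0.5 mm of the predicted place. I'll release and check.

```bash
python3 -m inch '[[5,[0.5,0,0],[0,0,0]],[14,[0,0,0],[0,0,0]],[25,[0,0,0],[0,0,0]],[40,[0,0,0],[0,0,0]],[45,[-20,0,0],[0,0,0]],[45,[-40,0,-10],[0,0,0]],[60,[-40,0,-10],[0,0,0]],[70,[-40,0,0],[0,0,0]],[70,[0,0,0],[0,0,0]]]' 15 >/dev/null; python3 - <<'E'
from h import *
st()
j=np.array([.5347,-.1777]);a=np.radians(5.75);d=np.array([-np.sin(a),np.cos(a)])
for c in("side","wrist","scene"):
    im=imaging.camera(c); P=imaging.camera_params(c)
    print(c,"expect mid, stone",proj(P,[[*(j+d*.0345),.027],[*(j+d*.103),.027]]).round(1).tolist())
    for t in("stick_center","stick_butt"): print(t,[(np.round(r["pixel"],1).tolist(),round(r["confidence"],2)) for r in imaging.tip_of(c,t)[:1]])
    for r in imaging.cut_out(c,"dop_stick")[:1]: print("box",np.round(r["box"],1),r["confidence"])
    cv2.imwrite(f"pics/h_{c}.png",im[...,::-1])
    if c=="scene":
        x,y=proj(P,[.53,-.14,.04])[0].astype(int); cv2.imwrite("pics/h2.png",cv2.resize(im[y-50:y+50,x-65:x+65],None,fx=6,fy=6,interpolation=cv2.INTER_CUBIC)[...,::-1])
goto((.535,-.1835,.16),60)
E
```

```text
t22.98 pos [ 0.5256 -0.0946  0.1681] x [-0.004  0.001 -1.   ] yaxis deg 5.7 F [0.19 0.24 0.06] M [-0.038  0.012 -0.025] w 0.0659 q [-0.39  0.48  1.71 -0.    0.95 -0.49]
side expect mid, stone [[340.2, 196.3], [340.9, 215.6]]
stick_center [([342.3, 195.6], 0.7)]
stick_butt [([338.0, 179.3], 0.5)]
box [270.5 198.4  22.3  41.6] 0.65
wrist expect mid, stone [[325.6, 244.2], [325.7, 179.6]]
stick_center [([323.9, 244.5], 0.7)]
stick_butt []
box [324.4 230.3  15.2 101. ] 0.96
scene expect mid, stone [[367.6, 209.6], [339.4, 217.9]]
stick_center [([366.6, 211.6], 0.52)]
stick_butt [([350.9, 165.2], 0.63)]
box [360.6 211.4  47.8  20. ] 0.5
shift [ 4.   2.9 90.7] rot [-54.34  -0.61   0.45]
```

View pics/h2.png

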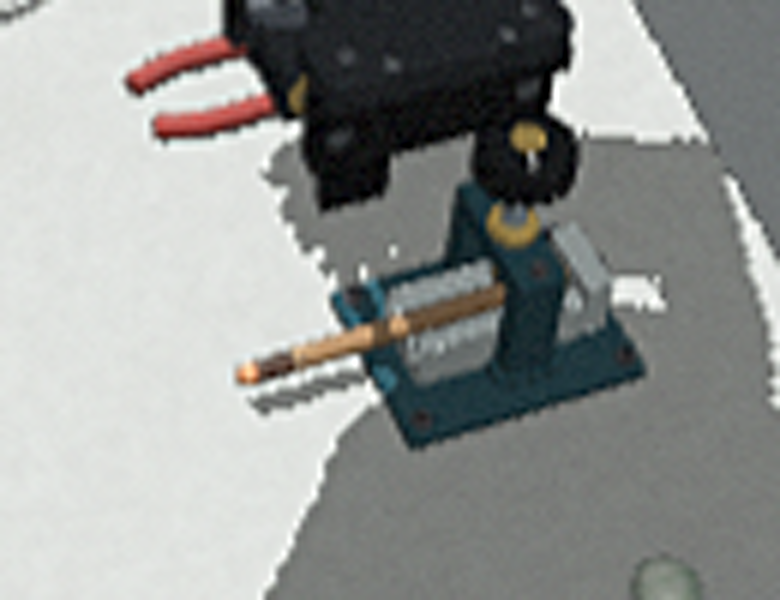

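The crop shows the stick in the slot running under the bridge, with its stone overhanging at (240,372). The foot is raised and the expected pixels agree. Next I'll grip the knob.

```bash
python3 -m inch '[[70,[-5,1,30],[0,0,0]],[70,[0,1,35],[0,0,0]],[70,[0,1,26],[0,0,0]],[70,[0,0,0],[-10,0,0]],[70,[0,0,0],[-10,0,0]],[70,[0,0,0],[-10,0,0]],[70,[0,0,0],[-10,0,0]],[70,[0,0,0],[-10,0,0]],[70,[0,0,0],[0,0,0]],[70,[0,0,0],[0,0,0]]]' 30 >/dev/null; python3 - <<'E'
from h import *
st(); goto((.535,-.1834,.093),60)
E
```

```text
t24.82 pos [ 0.5354 -0.1868  0.1676] x [-0.013  0.005 -1.   ] yaxis deg 57.0 F [-0.34 -0.13 -0.13] M [-0.033 -0.007  0.019] w 0.0702 q [-0.53  0.53  1.62 -0.    1.01 -1.53]
shift [74.6  2.8 -1.2] rot [-2.95 -0.82  0.14]
```

```bash
python3 -m inch '[[70,[25,3,-1],[0,-0.8,0]],[65,[30,0,0],[0,0,0]],[60,[18,0,0],[0,0,0]],[55,[0,0,0],[0,0,0]]]' 30 >/dev/null; python3 - <<'E'
from h import *
st(); goto((.535,-.1834,.093),60)
E
```

```text
t25.32 pos [ 0.5371 -0.1842  0.0936] x [ 0.001 -0.004 -1.   ] yaxis deg 56.6 F [ 1.31 -0.06 -0.07] M [ 0.016  0.002 -0.04 ] w 0.0578 q [-0.53  0.63  1.69 -0.    0.82 -1.51]
shift [ 0.6 -0.5 -2.2] rot [-3.42  0.18  0.15]
```

```bash
python3 -m inch '[[45,[0,-0.5,-2.2],[0,0,0]],[30,[0,0,0],[0,0,0]],[30,[0,0,0],[0,0,0]],[30,[0,0,0],[0,0,0]]]' 30 >/dev/null; python3 - <<'E'
from h import *
st()
E
python3 -m inch '[[30,[0.7,0,0],[8,0,0]],[30,[0.7,0,0],[8,0,0]],[30,[0.7,0,0],[8,0,0]],[30,[0.7,0,0],[8,0,0]],[30,[0.7,0,0],[8,0,0]]]' 30 >/dev/null; python3 - <<'E'
from h import *
st()
E
```

```text
t25.82 pos [ 0.5358 -0.1843  0.0953] x [ 0.004 -0.006 -1.   ] yaxis deg 56.5 F [-0.32  0.   -5.71] M [-0.006 -0.11   0.012] w 0.0373 q [-0.53  0.63  1.69 -0.    0.82 -1.51]
t26.45 pos [ 0.5353 -0.1846  0.0919] x [ 0.003 -0.007 -1.   ] yaxis deg 15.4 F [ 0.09 -0.24 -2.08] M [-0.155  0.109  0.134] w 0.0373 q [-0.53  0.63  1.7  -0.01  0.81 -0.79]
```

```bash
cat > lg.py <<'E'
from h import *
o=get_obs(); M=R.from_quat(o["tool_rot"]).as_matrix(); y=np.degrees(np.arctan2(M[1,1],M[0,1]))
print("%.2f yaw %.2f turned %.2f Mz %.3f Fz %.2f z %.4f w %.4f"%(o["time"],y,56.5-y,o["moment"][2],o["ft_force"][2],o["position"][2],o["grip_width"]))
E
for i in 1 2 3 4 5 6 7 8; do python3 -m inch '[[30,[0.25,0,0],[3,0,0]]]' 30 >/dev/null; python3 lg.py; done
```

```text
26.57 yaw 12.33 turned 44.17 Mz 0.139 Fz -3.48 z 0.0917 w 0.0369
26.70 yaw 9.27 turned 47.23 Mz 0.140 Fz -2.94 z 0.0914 w 0.0372
26.82 yaw 6.22 turned 50.28 Mz 0.194 Fz -3.17 z 0.0912 w 0.0372
26.95 yaw 3.17 turned 53.33 Mz 0.181 Fz -3.49 z 0.0909 w 0.0371
27.07 yaw 0.11 turned 56.39 Mz 0.136 Fz -2.27 z 0.0907 w 0.0375
27.20 yaw -2.94 turned 59.44 Mz 0.138 Fz -1.52 z 0.0904 w 0.0371
27.32 yaw -6.00 turned 62.50 Mz 0.220 Fz -2.06 z 0.0902 w 0.0372
27.45 yaw -9.05 turned 65.55 Mz 0.185 Fz -2.07 z 0.0899 w 0.0376
```

```bash
for i in 1 2 3 4 5 6; do python3 -m inch '[[30,[0.13,0,0],[1.5,0,0]]]' 30 >/dev/null; python3 lg.py; done
```

```text
27.57 yaw -10.57 turned 67.07 Mz 0.163 Fz -2.63 z 0.0898 w 0.0375
27.70 yaw -12.11 turned 68.61 Mz 0.159 Fz -3.37 z 0.0896 w 0.0374
27.82 yaw -13.69 turned 70.19 Mz 0.140 Fz -2.58 z 0.0895 w 0.0373
27.95 yaw -15.28 turned 71.78 Mz 0.158 Fz -2.36 z 0.0894 w 0.0375
28.07 yaw -16.87 turned 73.37 Mz 0.135 Fz -2.48 z 0.0892 w 0.0373
28.20 yaw -18.47 turned 74.97 Mz 0.161 Fz -2.25 z 0.0891 w 0.0371
```

```bash
for i in 1 2 3 4 5 6; do python3 -m inch '[[30,[0.13,0,0],[1.5,0,0]]]' 30 >/dev/null; python3 lg.py; done
```

```text
28.32 yaw -20.08 turned 76.58 Mz 0.143 Fz -2.03 z 0.0890 w 0.0370
28.45 yaw -21.69 turned 78.19 Mz 0.155 Fz -2.32 z 0.0888 w 0.0374
28.57 yaw -23.29 turned 79.79 Mz 0.173 Fz -2.66 z 0.0887 w 0.0375
28.70 yaw -24.90 turned 81.40 Mz 0.200 Fz -2.67 z 0.0886 w 0.0370
28.82 yaw -26.51 turned 83.01 Mz 0.111 Fz -2.09 z 0.0884 w 0.0375
28.95 yaw -28.12 turned 84.62 Mz 0.177 Fz -2.14 z 0.0883 w 0.0369
```

```bash
for i in 1 2 3 4 5; do python3 -m inch '[[30,[0.1,0,0],[1.2,0,0]]]' 30 >/dev/null; python3 lg.py; done
```

```text
29.07 yaw -29.40 turned 85.90 Mz 0.178 Fz -2.42 z 0.0882 w 0.0372
29.20 yaw -30.69 turned 87.19 Mz 0.172 Fz -2.39 z 0.0881 w 0.0372
29.32 yaw -31.98 turned 88.48 Mz 0.157 Fz -3.09 z 0.0880 w 0.0373
29.45 yaw -33.26 turned 89.76 Mz 0.193 Fz -2.82 z 0.0879 w 0.0372
29.57 yaw -34.54 turned 91.04 Mz 0.175 Fz -2.23 z 0.0878 w 0.0371
```

```bash
for i in 1 2 3 4 5; do python3 -m inch '[[30,[0.08,0,0],[0.8,0,0]]]' 30 >/dev/null; python3 lg.py; done
```

```text
29.70 yaw -35.41 turned 91.91 Mz 0.204 Fz -2.21 z 0.0877 w 0.0372
29.82 yaw -36.26 turned 92.76 Mz 0.211 Fz -2.11 z 0.0876 w 0.0371
29.95 yaw -37.12 turned 93.62 Mz 0.194 Fz -1.96 z 0.0876 w 0.0372
30.07 yaw -37.97 turned 94.47 Mz 0.222 Fz -1.26 z 0.0875 w 0.0375
30.20 yaw -38.83 turned 95.33 Mz 0.183 Fz -1.92 z 0.0874 w 0.0373
```

```bash
for i in 1 2 3; do python3 -m inch '[[30,[0.08,0,0],[1,0,0]]]' 30 >/dev/null; python3 lg.py|tee -a l.txt; done
```

```text
30.32 yaw -39.89 turned 96.39 Mz 0.188 Fz -2.32 z 0.0873 w 0.0373
30.45 yaw -40.96 turned 97.46 Mz 0.146 Fz -2.46 z 0.0873 w 0.0373
30.57 yaw -42.03 turned 98.53 Mz 0.253 Fz -2.80 z 0.0872 w 0.0368
```

```bash
python3 - <<'E'
import numpy as np
t=np.array([44.17,47.23,50.28,53.33,56.39,59.44,62.5,65.55,67.07,68.61,70.19,71.78,73.37,74.97,76.58,78.19,79.79,81.4,83.01,84.62,85.9,87.19,88.48,89.76,91.04,91.91,92.76,93.62,94.47,95.33,96.39,97.46,98.53])
m=np.array([139,140,194,181,136,138,220,185,163,159,140,158,135,161,143,155,173,200,111,177,178,172,157,193,175,204,211,194,222,183,188,146,253])/1000
c=np.arange(70,99,.5); S=[]
for k in c:
    h=np.maximum(t-k,0)*.0048; b=(m-h).mean(); S.append((((m-h-b)**2).sum(),b))
S=np.array(S); i=S[:,0].argmin(); sg=np.sqrt(S[i,0]/31); w=np.exp(-(S[:,0]-S[i,0])/2/sg**2); w/=w.sum(); mu=w@c; print(c[i],S[i],sg,"contact",mu,"+-",np.sqrt(w@(c-mu)**2),"F now",98.53-mu)
E
```

```text
87.0 [0.02217826 0.16163297] 0.026747479071427303 contact 86.86041280591834 +- 2.4311147145775887 F now 11.669587194081657
```

```bash
for i in 1 2 3; do python3 -m inch '[[30,[0.08,0,0],[0.8,0,0]]]' 30 >/dev/null; python3 lg.py; done
```

```text
30.70 yaw -42.89 turned 99.39 Mz 0.215 Fz -1.81 z 0.0871 w 0.0368
30.82 yaw -43.74 turned 100.24 Mz 0.251 Fz -1.74 z 0.0870 w 0.0370
30.95 yaw -44.60 turned 101.10 Mz 0.183 Fz -0.53 z 0.0870 w 0.0370
```

Estimated clamp force is about 14 N (8–22 N is good). I'll let go and retreat.

```bash
python3 -m inch '[[45,[0,0,0],[0,0,0]],[60,[0,0,0],[0,0,0]],[70,[0,0,0],[0,0,0]],[70,[-25,0,0],[0,0,0]],[70,[-40,0,0],[0,0,0]],[70,[-40,0,0],[0,0,0]],[70,[-40,0,0],[0,0,0]],[70,[0,0,0],[0,0,0]],[70,[0,0,0],[0,0,0]]]' 30 >/dev/null; python3 -m inch '[[70,[0,0,0],[-10,0,0]],[70,[0,0,0],[-10,0,0]],[70,[0,0,0],[-10,0,0]],[70,[0,0,0],[-10,0,0]],[70,[0,-15,50],[0,0,0]],[70,[0,-15,50],[0,0,0]],[70,[0,0,0],[0,0,0]],[70,[0,0,0],[0,0,0]]]' >/dev/null; python3 - <<'E'
from h import *
st()
j=np.array([.5347,-.1777]);a=np.radians(5.75);d=np.array([-np.sin(a),np.cos(a)])
p=imaging.camera_params("wrist"); im=imaging.camera("wrist")
x,y=proj(p,[.53,-.14,.03])[0].astype(int); y0=max(0,y-75); cv2.imwrite("pics/i.png",cv2.resize(im[y0:y0+150,x-100:x+100],None,fx=4,fy=4,interpolation=cv2.INTER_CUBIC)[...,::-1])
print("crop",x-100,y0,"expect stone tip, mid",proj(p,[[*(j+d*.103),.027],[*(j+d*.0345),.027]]).round(1).tolist())
for r in imaging.cut_out("wrist","dop_stick")[:1]: print(np.round(r["box"],1),r["confidence"])
E
```

```text
t33.08 pos [ 0.4928 -0.2786  0.2242] x [-0.016  0.006 -1.   ] yaxis deg -3.4 F [0.96 0.29 0.64] M [-0.1    0.037  0.05 ] w 0.0702 q [-0.71  0.45  1.57 -0.01  1.14 -0.65]
crop 249 0 expect stone tip, mid [[341.5, -6.8], [350.5, 62.9]]
[351.9  64.4  22.9 128.8] 0.86
```

View pics/i.png

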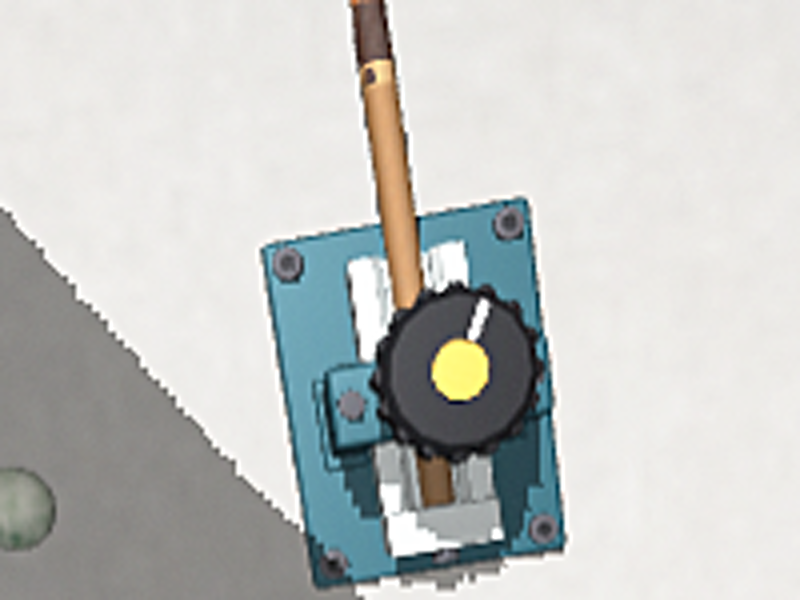

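The crop shows the butt flush against the end stop at (435,505) and the stick straight in the slot. The white line at (480,320) matches the expected net turn. Handing in.

```bash
python3 -c "
from rig import robot; print(robot.hand_in())"
```

```text
the job is handed in; nothing more can be done
None
```

The job is done and handed in at about 33 s on the robot's clock. The stick is home in the jig and clamped, and the gripper is open and well clear of everything.

- **Raising the clamp:** I wound the knob up to its upper stop. I felt the stop as torque rising from about 0.15 to 0.75 N m with the knob no longer climbing. The fingers kept turning and slipped about 15–20° on the knob there.
- **Inserting the stick:** I slid it in butt first until it met the end stop, within about 0.5 mm of the predicted place. The push reached about 3 N. The last wrist picture shows the butt against the stop and the stick straight in the slot.
- **Clamping:** I screwed down 101° in small steps at the end. From a fit to the torque plus the last few degrees, the foot met the stick about 87° down and grips at about 14 N, give or take 2–3 N. The torque readings were noisy, about 0.03 N m each. An earlier rough estimate put contact near 83°, which would mean about 18 N. Both lie within 8–22 N.
- **Last checks:** The white line on the knob shows about 29° net turn, which agrees with the turns made.
- **Stones and pliers:** I moved nothing near the stones or pliers. I did not measure them again at the end, and only the green stone shows in the last crop.

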